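# Slide a culture dish under the inspection lens

## Robot

A 6-joint arm with a two-finger parallel gripper is mounted at the origin on a cart in front of the work surface, level with it; the furniture and walls round the work are solid. World frame = base frame: x ahead of the robot, y to its left, z up, the work surface at z = 0. Lengths are in mm, angles in degrees, forces in N, time in s.
With the tool pointing down it reaches from about 250 to 775 mm from the base axis. Payload 8.9 kg.
Tool frame: the origin (TCP) lies at the very end of the fingers, on their centre line; the grasp point (between the pads) lies 19 mm behind it; z points along the fingers, x is the direction in which the jaws open and shut, and the axes are right-handed (so a half turn about z gives the same grasp; the last joint's range is limited). The gripper opens to 85 mm and grips with 20 to 120 N. Pads are 22 mm wide; open, the fingers measure 114 mm over their backs; the gripper's body (76 mm by 85 mm) begins 54 mm behind the grasp point. The pads swing forward as they close: fully open they stand 13 mm farther back than shut.
Start: joints at [-81.377, 16.656, -8.789, 64.555, 0, 82.019], TCP at [150.026, -503.106, 231.305] pointing down, gripper open.
Joint ranges: [-144.48, 144.48], [-52.06, 99.96], [-74.48, 78.29], [-112.23, 115.85], [-86.99, 84.42], [-180, 180]. Speed limits (degrees/s): [127.2, 127.2, 159.86, 180, 180, 180].

## Interface

Orientations are given as [roll, pitch, yaw] about the fixed x, y, z axes, in that order (R = Rz(yaw) Ry(pitch) Rx(roll)).
In Python, from rig import bot, optics, finish_job gives the robot as it stands.
- The arm moves only by the tool step_arm, never from a script. Its argument "motion" is text: rows parted by semicolons, each of 4 numbers parted by spaces: the shift along the tool's x, y, z in m, then the turn about the tool's z in rad. In form: tx ty tz spin; .... A call has 1 to 10 rows; each row is the pose to reach, as a shift and turn from the pose commanded when the call began, along the tool's axes at that moment; what a row does not reach only later rows make up. A row lasts 1/10 s, in which the tool goes at most 50 mm and 8.59 degrees, less where a joint would pass 70% of its speed; a pose out of reach is approached as far as the arm can. A call with a gripper value outside its range is refused whole. "hand" is the finger opening in m, from 0 to 0.0854, set as the call begins (left out, the last holds). The fingers move at their own pace and stop on an object; "newtons" is the grip in N (left out, the last holds). Time passes only in rows, so rows that repeat a pose let the fingers close. It gives the time, the measured TCP pose, the force and the opening at its end, in the units of the state.
- bot.read_state(): the state, without advancing time (a new reading comes with each control period).
- optics.read_camera(name): name is "scene" or "top"; returns the picture (420x560x3 uint8, red, green, blue); there is no depth.
- optics.calibration(name): a dict with "camera_matrix" (3x3 intrinsics, pixels), "cam_to_world" (4x4, takes a point from camera to world coordinates). Camera axes: x right, y down, z forward; pixel columns grow to the right and rows downward; lengths in mm; the calibration is good to about 2 mm. A picture is of the moment at which its call begins. calibration takes no time and is no camera call.
- finish_job(): hands the job in, once; it reports no verdict.
The state is a dict: "time_s": time; "qpos": joint angles; "dq": joint speeds; "joint_torque": joint torques, N m; "ee_pos": TCP position; "tcp_rot": TCP orientation; "ft_force": force on the tool from outside, world axes, zero at the start; "moment": the same for the moment, N m; "grip_width": finger opening in mm.
Only numpy, scipy, OpenCV 4.12 (cv2) and the standard library are available. Lean on these libraries where they do the work, as an engineer would, in place of code of your own. Each camera call takes 0.05 s, during which the arm holds its last target.

## Task

Bring the dish under the lens: press down the blue pad in the middle of the slider to free its brake, keep it pressed while you push the slider smoothly along the rail and gently up against the red stop, then let the pad come up so that the brake holds the slider there. Use the fingertips on the pad only: leave the dish and the vial sitting in their places, and do not touch them, the lens stand or the things round the rail.

Things in the scene. Friction and masses are not known exactly. Their poses are not given: they have to be found in the camera images.
- pad_top (a point): centre of the flat top of the blue release pad in the middle of the slider; x across the rail, y along it towards the red stop, z up. The flat is 36 (x) by 30 (y) mm, 42 mm above the worktop when up; at its two y ends a ridge 4 mm wide and 2.5 mm high carries a fingertip along. The black collar round it (44 by 46 mm) ends 6 mm below the flat, so it stays clear even with the pad fully down.
- pad (a joint): how far the pad is pressed down, m: 0 up (brake on), 0.005 fully down. A spring holds it up: about 7 N to start, 10 N at the bottom; it comes up by itself. Pressed 1.5 mm or more, the brake is free and the slider runs with 1 to 2 N; with the pad up the brake holds about 30 N.
- slider (a joint): travel of the grey slider (plate 80 mm across, 200 mm long, top 29 mm above the worktop) along the rail from where it starts, m, growing towards the red stop. How far the stop is differs from start to start (about 90 to 160 mm). On the far side of the rail stands a pump 170 mm high, its front at least 60 mm from the pad's centre.
- slider_front (a point): middle of the steel strike plate on the slider's leading end, on the face that meets the red stop, 25 mm above the worktop; axes as pad_top. It is 100 mm ahead of the pad's centre.
- stop_face (a point): middle of the face of the red stop that the slider must meet, 25 mm above the worktop; axes as pad_top, so the slider has to travel the distance from slider_front to here along y. The stop is fixed to the saddle of the lens stand, which is clamped on the rail. It must not be rammed: up to 15 N is gentle.
- lens_stand: dark saddle on the rail (84 by 50 mm), post, arm and black loupe; fixed, not to be touched. Origin on the worktop under the saddle; axes as pad_top. The loupe's ring, 50 mm wide, has its centre 67 mm from the origin in -y; the loupe hangs 54 to 94 mm above the worktop. With the slider at the stop the ring's near edge is 39 mm from the pad's centre: keep the hand upright, its narrow side along the rail.
- dish: clear round lidded dish, 65 mm wide, 15 mm high, loose in a shallow ring on the slider's leading half, its near edge 31 mm from the pad's centre; origin at the centre of its underside. Rides along, not to be touched.
- dish_seat (a point): centre of the ring on the slider that the dish sits in, on its floor; moves with the slider
- vial: black-capped sample vial, 30 mm wide, 50 mm high, standing loose in a 12 mm deep well of the white block on the slider's trailing half, which begins 52 mm from the pad's centre; vial top 83 mm above the worktop. Origin at the centre of its underside. Rides along, not to be touched.
- vial_well (a point): centre of the floor of the vial's well; moves with the slider
- cup: clear plastic cup, 73 mm wide, 83 mm high, left of the rail; bystander
- keys: red hex key set, 86 mm long, right of the rail near the front edge; bystander
- bottle: white bottle, 56 mm wide, 118 mm high, behind the rail on the right; bystander
- marker: white and blue marker, 124 mm long, lying behind the rail on the right; bystander
- glue: white glue bottle with a red nozzle, 28 mm wide, 92 mm high, on the left; bystander
- weight: small steel weight, 21 mm wide, on the right; bystander
- tape: roll of clear tape, 68 mm wide, lying between the two pumps; bystander

How it is judged (in metres and radians):
On the way, in this order (a step that is already met when the one before it is completed fails the run):
1. the blue pad is pressed at least 2 mm down before the slider has moved 10 mm (value of joint pad above 0.002 m and distance of slider_front from where it was at the start of the episode below 0.01 m), for 0.05 s.
2. the slider is within 2 mm of the red stop with the pad still at least 1 mm down (y of slider_front in the frame of stop_face above -0.002 m and value of joint pad above 0.001 m), for 0.05 s.
At the end, for the whole second after the job is handed in: The slider's front rests within 2 mm of the red stop and stands still, the pad is up again (less than 0.8 mm down), the dish lies within 7 mm of the centre of its ring and the vial stands upright in its well (y of slider_front in the frame of stop_face above -0.002 m and value of joint pad below 0.0008 m and velocity of joint slider between -0.005 and 0.005 m/s and distance between dish and dish_seat below 0.007 m and distance between vial and vial_well below 0.006 m and angle between vial's own z axis and vertical below 0.15 rad); the robot touches nothing.
It fails at once if the slider is forced along its rail against the brake: more than 6 mm from its start and more than 3 mm from the stop it moves faster than 30 mm/s with the pad not pressed (value of joint pad below 0.0005 m and distance of slider_front from where it was at the start of the episode above 0.006 m and y of slider_front in the frame of stop_face below -0.003 m and (velocity of joint slider above 0.03 m/s or velocity of joint slider below -0.03 m/s)).
It fails at once if the slider is shot along faster than 0.3 m/s (velocity of joint slider above 0.3 m/s).
It fails at once if the dish or the vial is touched with more than 1 N, lifted, tipped or leaves its place (contact force between any of the arm, the fingers and dish above 1 N or distance between dish and dish_seat above 0.012 m or contact force between any of the arm, the fingers and vial above 1 N or distance between vial and vial_well above 0.012 m or angle between vial's own z axis and vertical above 0.35 rad).
It fails at once if the lens stand is touched with more than 3 N, or the slider is rammed against its stop with more than 40 N (contact force between any of the arm, the fingers and lens_stand above 3 N or contact force between anything else and lens_stand above 40 N).
It fails at once if a bystander is moved more than 20 mm (distance of any of cup, keys, bottle, marker, glue, weight, tape from where it was at the start of the episode above 0.02 m).
It also fails if it takes over 38 s, if anything falls off the work surface, if the arm or the gripper's body presses on something with over 40 N, if the wrist force passes 120 N, or if a joint passes its speed limit or range.

## Working session

There is one attempt and no reset: what is moved stays moved. The work goes in short steps, Python scripts to look and compute and a tool call to move; the robot and the scene stay as the last step left them, time stands still between calls to the robot, and variables do not carry over. Pictures are saved under pics/ and viewed, and the job is handed in when it is done.

Besides the shell and the picture viewer there is one more tool, called after "Call:" as name(argument=value, ...) on one line, values as JSON. step_arm: Moves the arm, as the interface text tells. Its arguments: {"type":"object","properties":{"motion":{"type":"string"},"hand":{"type":"number"},"newtons":{"type":"number"}},"required":["motion"]}

```bash
mkdir -p pics; python3 - <<'E'
from rig import bot, optics
import cv2,numpy as np
s=bot.read_state(); print(s)
for n in("scene","top"):
    im=optics.read_camera(n); cv2.imwrite(f"pics/{n}0.png",im[:,:,::-1])
    c=optics.calibration(n); print(n,np.round(c["camera_matrix"],2).tolist(),np.round(c["cam_to_world"],4).tolist())
E
```

```text
{'time_s': 0.0, 'qpos': array([-8.13794085e+01,  1.66893311e+01, -8.83111661e+00,  6.45552588e+01,
       -9.49352623e-04,  8.20180257e+01]), 'dq': array([-0.01827084, -0.01400376, -0.05871196, -0.02033791,  0.15203949,
       -0.03121436]), 'joint_torque': array([-3.07276052e-03, -5.37135494e+01,  3.31376123e+01,  1.54533936e-02,
       -3.19626524e-04, -8.33803341e-06]), 'ee_pos': array([ 149.93429069, -502.67158995,  230.72835159]), 'tcp_rot': array([-1.79990427e+02,  7.51049069e-02, -7.33974272e+01]), 'ft_force': array([-0.09811952, -0.39246515,  0.60345073]), 'moment': array([-0.00296405, -0.0366147 ,  0.05314372]), 'grip_width': 85.15747714899143}
scene [[475.66, 0.0, 274.84], [0.0, 475.66, 214.75], [0.0, 0.0, 1.0]] [[-0.7733, -0.4833, 0.4104, -33.6608], [-0.634, 0.5988, -0.4894, 757.1179], [-0.0092, -0.6387, -0.7694, 1181.7351], [0.0, 0.0, 0.0, 1.0]]
top [[392.82, 0.0, 281.93], [0.0, 392.82, 209.16], [0.0, 0.0, 1.0]] [[-0.0277, -0.9947, 0.0995, 439.6329], [-0.9995, 0.0291, 0.0126, 48.3984], [-0.0155, -0.0991, -0.995, 1314.9514], [0.0, 0.0, 0.0, 1.0]]
```

View pics/scene0.png

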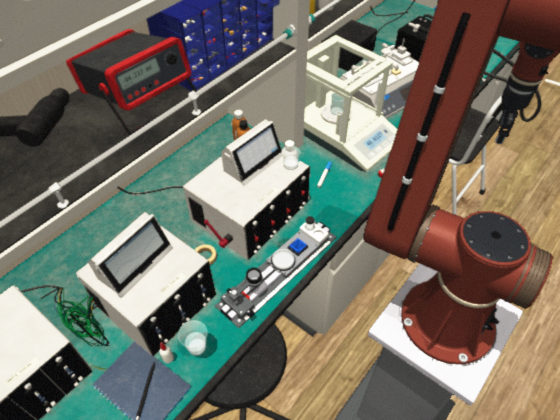

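View pics/top0.png

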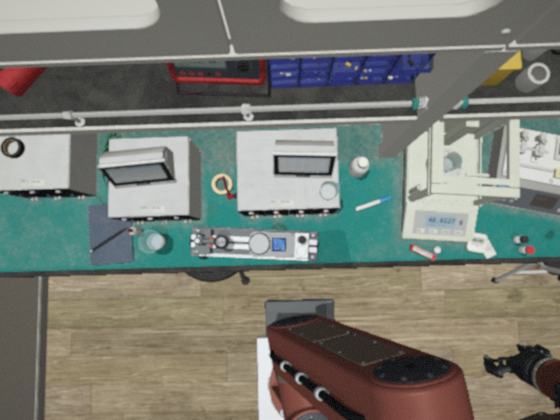

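```bash
cat > h.py <<'E'
import cv2,numpy as np
from rig import optics
def ray(n,uv):
    c=optics.calibration(n);K=c["camera_matrix"];T=c["cam_to_world"]
    d=T[:3,:3]@np.linalg.inv(K)@np.array([uv[0],uv[1],1.]);return T[:3,3],d
def onz(n,uv,z):
    o,d=ray(n,uv);return o+d*(z-o[2])/d[2]
def tri(u1,u2):
    o1,d1=ray("scene",u1);o2,d2=ray("top",u2)
    s=np.linalg.lstsq(np.c_[d1,-d2],o2-o1,rcond=None)[0]
    a=o1+d1*s[0];b=o2+d2*s[1];return (a+b)/2,np.linalg.norm(a-b)
def proj(n,p):
    c=optics.calibration(n);q=np.linalg.inv(c["cam_to_world"])@np.r_[p,1.];q=c["camera_matrix"]@q[:3];return q[:2]/q[2]
def blue(im,box):
    h=cv2.cvtColor(im,cv2.COLOR_RGB2HSV);m=cv2.inRange(h,(105,120,60),(128,255,255))
    k=np.zeros_like(m);x0,y0,x1,y1=box;k[y0:y1,x0:x1]=m[y0:y1,x0:x1]
    n,l,st,ce=cv2.connectedComponentsWithStats(k)
    i=1+np.argmax(st[1:,4]);return ce[i],st[i]
E
python3 - <<'E'
from h import *
S=cv2.imread("pics/scene0.png");T=cv2.imread("pics/top0.png")
cv2.imwrite("pics/sc.png",cv2.resize(S[210:330,200:345],None,fx=5,fy=5,interpolation=cv2.INTER_CUBIC)[:600,:800])
cv2.imwrite("pics/tc.png",cv2.resize(T[215:275,180:330],None,fx=5.3,fy=5.3,interpolation=cv2.INTER_CUBIC)[:600,:800])
a=blue(S[:,:,::-1].copy(),(280,235,315,260));b=blue(T[:,:,::-1].copy(),(265,230,295,256));print(a,b)
print(tri(a[0],b[0]),onz("scene",a[0],42),onz("top",b[0],42))
E
```

```text
(array([297.64935065, 245.48051948]), array([289, 238,  18,  15, 154], dtype=int32)) (array([278.45801527, 243.96183206]), array([273, 239,  12,  11, 131], dtype=int32))
(array([452.39031842,  77.73622851,  34.24789447]), np.float64(4.844112480068504)) [447.08060349  81.02711408  42.        ] [454.31803848  78.89236234  42.        ]
```

View pics/sc.png

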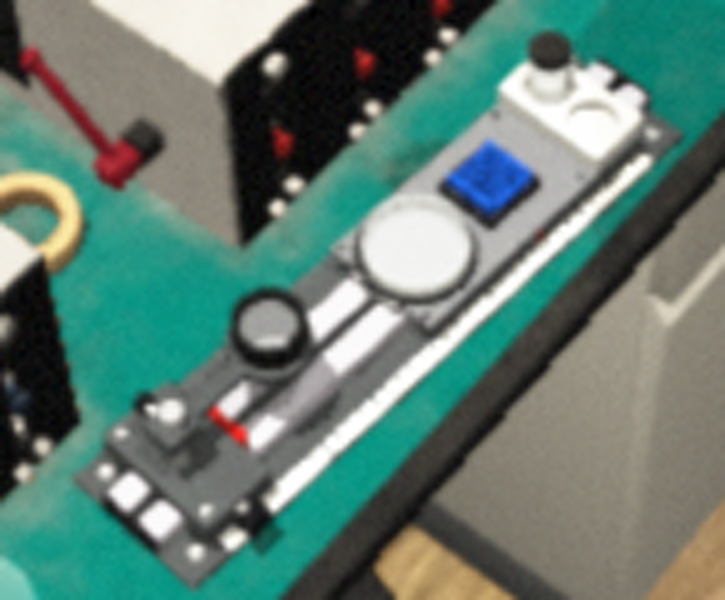

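View pics/tc.png

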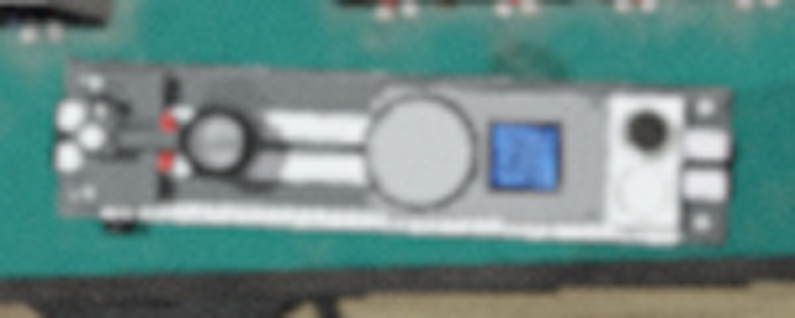

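```bash
python3 - <<'E'
from h import *
T=cv2.imread("pics/top0.png");S=cv2.imread("pics/scene0.png")
def nongreen(I,box):
    h=cv2.cvtColor(I,cv2.COLOR_BGR2HSV);g=cv2.inRange(h,(70,90,30),(95,255,255));m=255-g
    k=np.zeros_like(m);x0,y0,x1,y1=box;k[y0:y1,x0:x1]=m[y0:y1,x0:x1]
    return cv2.morphologyEx(k,cv2.MORPH_OPEN,np.ones((3,3)))
m=nongreen(T,(185,222,325,264))
n,l,st,ce=cv2.connectedComponentsWithStats(m);print(st)
# top edge & bottom edge of the rail by columns
for z,nm,f in((10,"far",min),(10,"near",max)):
    P=[]
    for c in range(200,310,2):
        ys=[y for y in range(226,262) if m[y,c]]
        if ys: P.append(onz("top",(c,f(ys)),z)[:2])
    P=np.array(P,np.float32);v=cv2.fitLine(P,cv2.DIST_HUBER,0,.01,.01).ravel();print(nm,np.degrees(np.arctan2(v[0],v[1])),v)
r=[]
for I,n,b in((S,"scene",(230,285,260,305)),(T,"top",(205,230,218,252))):
    h=cv2.cvtColor(I,cv2.COLOR_BGR2HSV);q=cv2.inRange(h,(0,110,70),(10,255,255))|cv2.inRange(h,(168,110,70),(180,255,255))
    k=np.zeros_like(q);x0,y0,x1,y1=b;k[y0:y1,x0:x1]=q[y0:y1,x0:x1]
    M=cv2.moments(k,True);u=(M["m10"]/M["m00"],M["m01"]/M["m00"]);print(n,u,M["m00"],onz(n,u,30));r.append(u)
print(tri(*r))
E
```

```text
[[     0      0    560    420 231238]
 [   185    222    133     40   3953]
 [   274    222      3      3      9]]
far 4.138321 [7.2164536e-02 9.9739271e-01 5.0828885e+02 1.6024532e+02]
near 4.0211344 [7.0124440e-02 9.9753827e-01 4.0928418e+02 1.5816649e+02]
scene (245.15384615384616, 294.6923076923077) 26.0 [462.52858581 298.0436443   30.        ]
top (210.77777777777777, 242.55555555555554) 9.0 [465.21184735 300.28763588  30.        ]
(array([463.78636859, 299.15842587,  30.57174461]), np.float64(3.4550760738066075))
```

Call:
step_arm(motion="-0.0144 -0.0139 0 -0.06; -0.0432 -0.0417 0 -0.18; -0.0756 -0.0729 0 -0.31; -0.108 -0.104 0 -0.44; -0.140 -0.135 0 -0.57; -0.173 -0.167 0 -0.70; -0.205 -0.198 0 -0.83; -0.238 -0.229 0 -0.96; -0.266 -0.257 0 -1.09; -0.288 -0.278 0 -1.21", hand=0, newtons=40)

```text
time_s: 1.1
ee_pos: [334.6, -145.6, 231.3]
tcp_rot: [-180.0, -0.0, -3.7]
ft_force: [0.8, -0.5, -0.2]
grip_width: 0.2
```

Call:
step_arm(motion="0.01 -0.025 0 0; 0.03 -0.065 0 0; 0.047 -0.105 0 0; 0.064 -0.145 0.005 0; 0.078 -0.180 0.01 0; 0.09 -0.208 0.02 0; 0.098 -0.225 0.035 0; 0.098 -0.226 0.05 0; 0.098 -0.226 0.06 0; 0.098 -0.226 0.06 0")

```text
time_s: 2.1
ee_pos: [446.7, 70.7, 170.1]
tcp_rot: [180.0, 0.2, -4.1]
ft_force: [-0.5, -0.3, -0.4]
grip_width: -0.0
```

```bash
python3 - <<'E'
from h import *
from rig import bot
s=bot.read_state();print(s["time_s"],s["ee_pos"],s["tcp_rot"],s["ft_force"],s["qpos"])
for n,b in(("scene",(190,170,390,320)),("top",(180,190,330,280))):
    im=optics.read_camera(n)[:,:,::-1];cv2.imwrite(f"pics/{n}1.png",im)
    x0,y0,x1,y1=b;f=800/(x1-x0);cv2.imwrite(f"pics/{n}1c.png",cv2.resize(im[y0:y1,x0:x1],None,fx=f,fy=f,interpolation=cv2.INTER_CUBIC)[:600,:800])
    print(n,proj(n,s["ee_pos"]),(np.array(proj(n,s["ee_pos"]))-[x0,y0])*f)
E
```

```text
2.1 [446.72476458  70.67348707 170.07321589] [ 1.79983491e+02  1.57767658e-01 -4.06812492e+00] [-0.5360912  -0.325475   -0.35796047] [-2.81287217e-01  1.17003343e+01 -2.52021282e+01  5.32560510e+01
 -6.05287396e-03  9.37868233e+01]
scene [301.3295792  215.82141888] [445.31831681 183.28567552]
top [280.28823254 246.02658976] [534.87057353 298.8084787 ]
```

View pics/scene1c.png

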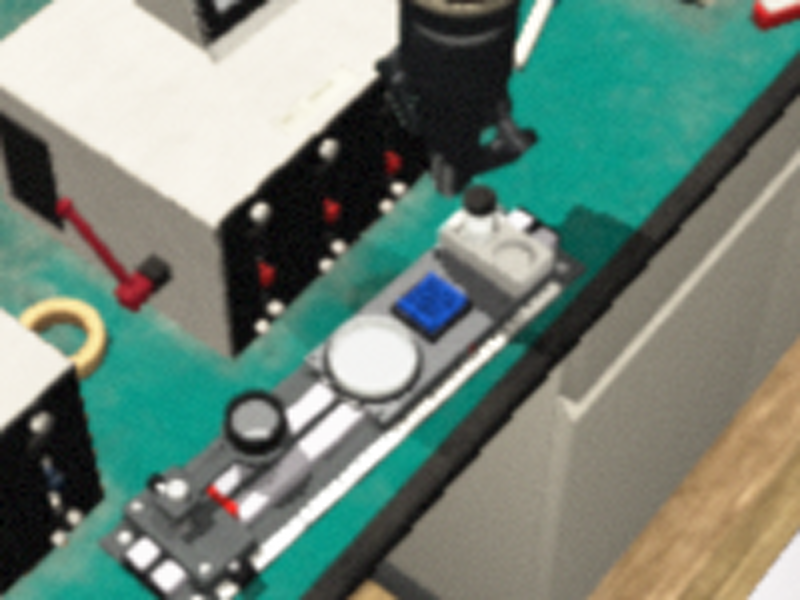

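View pics/top1c.png

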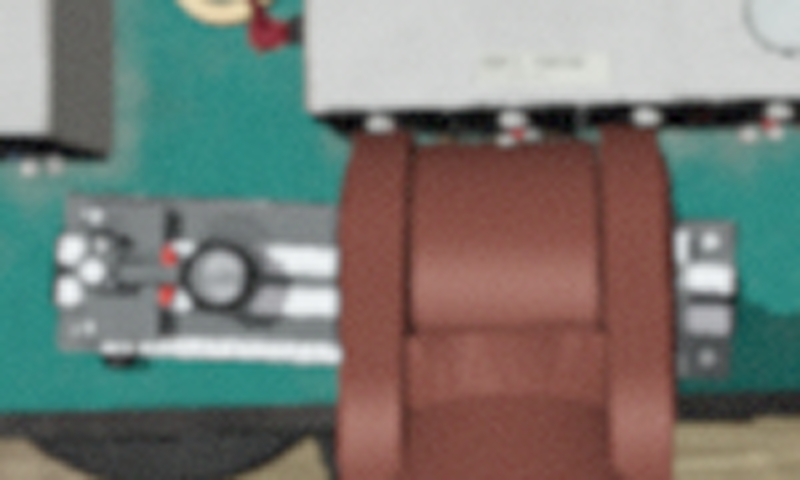

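Call:
step_arm(motion="0.0036 -0.0096 0.015 0; 0.0036 -0.0096 0.04 0; 0.0036 -0.0096 0.065 0; 0.0036 -0.0096 0.085 0; 0.0036 -0.0096 0.1 0; 0.0036 -0.0096 0.105 0; 0.0036 -0.0096 0.105 0; 0.0036 -0.0096 0.105 0")

```text
time_s: 3.0
ee_pos: [453.0, 79.9, 67.2]
tcp_rot: [-180.0, -0.1, -4.1]
ft_force: [0.5, -0.3, 0.7]
grip_width: -0.2
```

```bash
python3 - <<'E'
from h import *
from rig import bot
s=bot.read_state();print(s["time_s"],s["ee_pos"],s["tcp_rot"],s["ft_force"])
for n,b in(("scene",(270,200,340,252)),):
    im=optics.read_camera(n)[:,:,::-1];cv2.imwrite(f"pics/{n}2.png",im)
    x0,y0,x1,y1=b;f=800/(x1-x0);cv2.imwrite(f"pics/{n}2c.png",cv2.resize(im[y0:y1,x0:x1],None,fx=f,fy=f,interpolation=cv2.INTER_CUBIC)[:600,:800])
    print(n,proj(n,s["ee_pos"]),(np.array(proj(n,s["ee_pos"]))-[x0,y0])*f)
E
```

```text
3.0 [452.95947821  79.93644677  67.23755847] [-1.79995229e+02 -7.92412423e-02 -4.09088447e+00] [ 0.53622621 -0.3478848   0.69279816]
scene [296.51983535 239.12694644] [303.08383259 447.1651022 ]
```

View pics/scene2c.png

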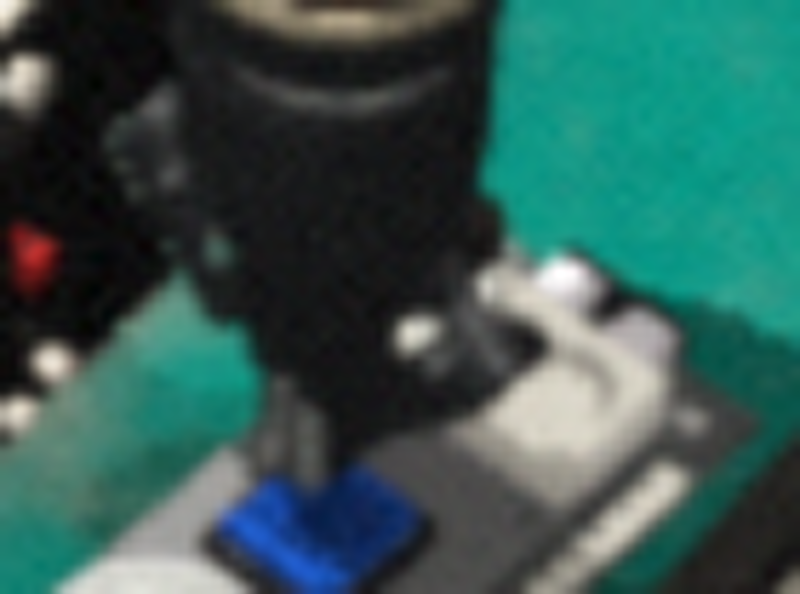

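```bash
python3 - <<'E'
from h import *
p=np.array([452.96,79.94,67.24]);X=np.array([.9974,-.0713,0]);Y=np.array([.0713,.9974,0])
f=800/70
for hx in (8,11,14.5):
  for a,b in((-hx,11),(hx,11),(hx,-11),(-hx,-11)): print(hx,a,b,((np.array(proj("scene",p+a*X+b*Y))-[270,200])*f).round())
for nm,c in(("top",(454.3,78.9,42)),("scene",(447.1,81,42))):
  for a,b in((-18,15),(18,15),(18,-15),(-18,-15)): print(nm,a,b,((np.array(proj("scene",np.array(c)+a*X+b*Y))-[270,200])*f).round())
im=cv2.imread("pics/scene2.png");f=20
cv2.imwrite("pics/s2z.png",cv2.resize(im[225:253,280:316],None,fx=f,fy=f,interpolation=cv2.INTER_NEAREST))
E
```

```text
8 -8 11 [298. 490.]
8 8 11 [251. 455.]
8 8 -11 [308. 405.]
8 -8 -11 [355. 439.]
11 -11 11 [307. 496.]
11 11 11 [242. 449.]
11 11 -11 [300. 399.]
11 -11 -11 [364. 445.]
14.5 -14.5 11 [317. 504.]
14.5 14.5 11 [232. 441.]
14.5 14.5 -11 [290. 391.]
14.5 -14.5 -11 [374. 453.]
top -18 15 [312. 574.]
top 18 15 [209. 496.]
top 18 -15 [286. 429.]
top -18 -15 [389. 505.]
scene -18 15 [330. 593.]
scene 18 15 [225. 516.]
scene 18 -15 [303. 448.]
scene -18 -15 [407. 524.]
```

View pics/s2z.png

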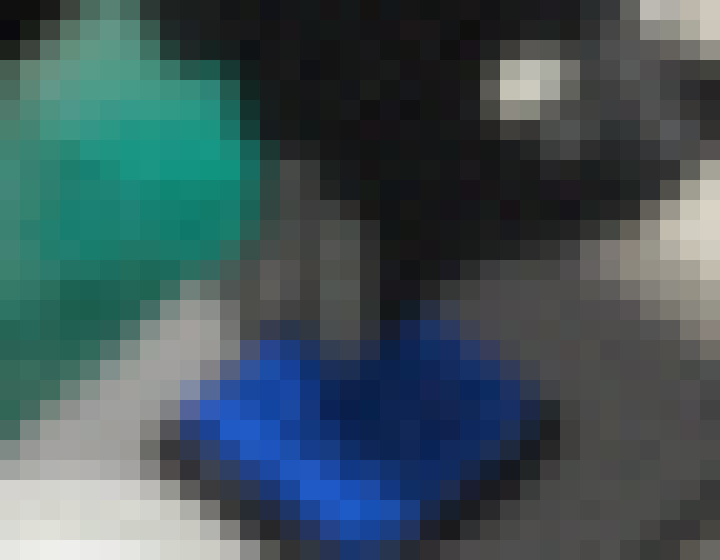

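```bash
python3 - <<'E'
from h import *
for o in((0,0),(.8,.5),(1,.7),(1.3,1)): print(o,onz("scene",np.array([297.65,245.48])-o,42))
E
```

```text
(0, 0) [447.08026771  81.02440819  42.        ]
(0.8, 0.5) [450.03119033  81.06575672  42.        ]
(1, 0.7) [450.93711799  80.85925312  42.        ]
(1.3, 1) [452.29715241  80.54923719  42.        ]
```

Call:
step_arm(motion="0 0 0.008 0; 0 0 0.014 0; 0 0 0.018 0; 0 0 0.019 0; 0 0 0.019 0; 0 0 0.019 0")

```text
time_s: 3.65
ee_pos: [452.3, 80.1, 47.3]
tcp_rot: [-180.0, -0.0, -4.1]
ft_force: [-0.2, 0.5, -0.6]
grip_width: 0.0
```

```bash
python3 - <<'E'
from h import *
from rig import bot
s=bot.read_state();print(s["time_s"],s["ee_pos"],s["tcp_rot"],s["ft_force"])
im=optics.read_camera("scene")[:,:,::-1];cv2.imwrite("pics/scene3.png",im)
cv2.imwrite("pics/s3z.png",cv2.resize(im[225:253,280:316],None,fx=20,fy=20,interpolation=cv2.INTER_CUBIC))
E
```

```text
3.65 [452.25380665  80.14056526  47.34932426] [-1.79999357e+02 -1.26711216e-03 -4.06659063e+00] [-0.18967228  0.51583726 -0.6011009 ]
```

View pics/s3z.png

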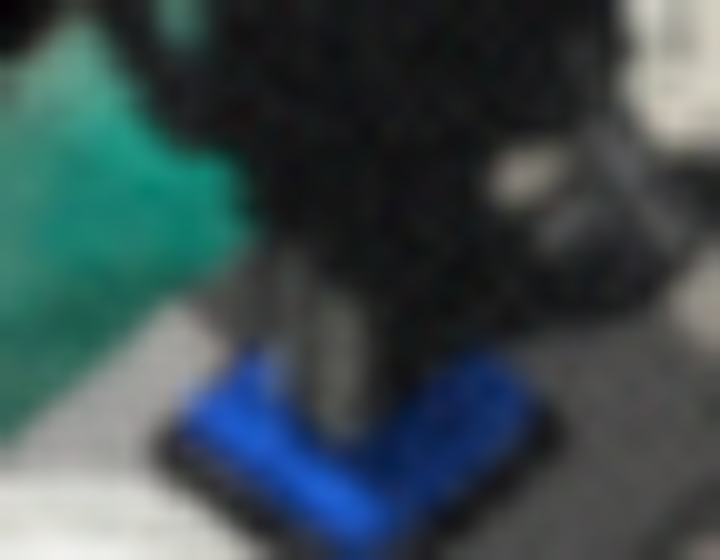

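Call:
step_arm(motion="0 0 0.003 0; 0 0 0.005 0; 0 0 0.0065 0; 0 0 0.0075 0; 0 0 0.008 0; 0 0 0.008 0; 0 0 0.008 0")

```text
time_s: 4.4
ee_pos: [452.3, 80.1, 39.6]
tcp_rot: [-180.0, -0.0, -4.1]
ft_force: [-1.6, -0.4, 7.9]
grip_width: 0.1
```

Call:
step_arm(motion="0 0 0.0007 0; 0 0 0.0013 0; 0 0 0.0013 0; 0 0 0.0013 0")

```text
time_s: 4.8
ee_pos: [452.4, 80.2, 38.4]
tcp_rot: [-180.0, -0.0, -4.1]
ft_force: [-1.7, 0.3, 8.8]
grip_width: -0.1
```

Call:
step_arm(motion="0 -0.001 0 0; 0 -0.003 0 0; 0 -0.006 0 0; 0 -0.010 0 0; 0 -0.015 0 0; 0 -0.020 0 0; 0 -0.025 0 0; 0 -0.029 0 0; 0 -0.032 0 0; 0 -0.033 0 0")

```text
time_s: 5.8
ee_pos: [454.8, 113.2, 38.4]
tcp_rot: [180.0, -0.0, -4.1]
ft_force: [-2.0, -1.6, 9.0]
grip_width: -0.0
```

```bash
python3 - <<'E'
from h import *
from rig import bot
s=bot.read_state();print(s["time_s"],s["ee_pos"],s["tcp_rot"],s["ft_force"])
im=optics.read_camera("scene")[:,:,::-1];cv2.imwrite("pics/scene4.png",im)
cv2.imwrite("pics/s4z.png",cv2.resize(im[215:315,220:340],None,fx=6,fy=6,interpolation=cv2.INTER_CUBIC))
E
```

```text
5.8 [454.77434316 113.16225321  38.40910171] [ 1.79988053e+02 -3.41165778e-02 -4.06053722e+00] [-1.97480748 -1.61932362  8.97437194]
```

View pics/s4z.png

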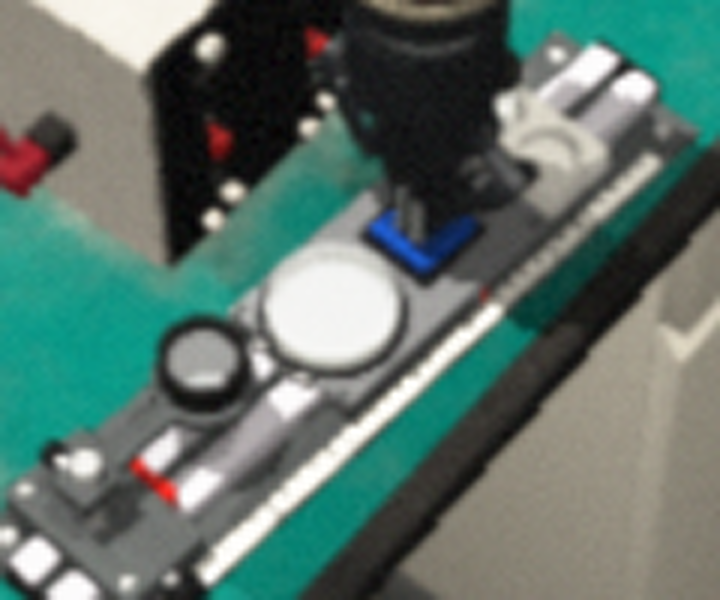

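Call:
step_arm(motion="0 -0.002 0 0; 0 -0.006 0 0; 0 -0.012 0 0; 0 -0.019 0 0; 0 -0.027 0 0; 0 -0.035 0 0; 0 -0.043 0 0; 0 -0.050 0 0; 0 -0.055 0 0; 0 -0.057 0 0")

```text
time_s: 6.85
ee_pos: [458.9, 170.3, 38.4]
tcp_rot: [180.0, -0.0, -4.0]
ft_force: [-1.2, -2.0, 8.9]
grip_width: 0.0
```

```bash
python3 - <<'E'
from h import *
from rig import bot
s=bot.read_state();print(s["time_s"],s["ee_pos"],s["tcp_rot"],s["ft_force"])
im=optics.read_camera("scene")[:,:,::-1];cv2.imwrite("pics/scene5.png",im)
cv2.imwrite("pics/s5z.png",cv2.resize(im[215:315,220:340],None,fx=6,fy=6,interpolation=cv2.INTER_CUBIC))
E
```

```text
6.85 [458.85403089 170.28048332  38.44082085] [ 1.79999686e+02 -4.00072860e-02 -4.04526225e+00] [-1.22221217 -2.00581443  8.93512927]
```

View pics/s5z.png

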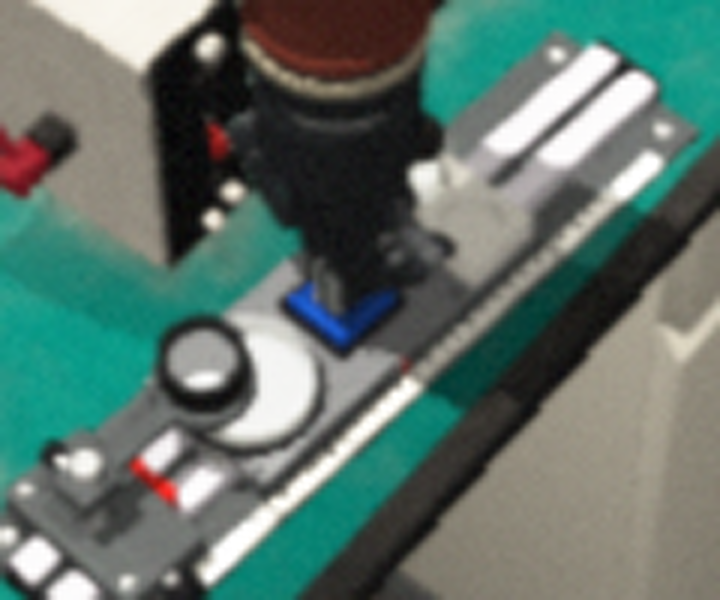

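Call:
step_arm(motion="0 -0.001 0 0; 0 -0.003 0 0; 0 -0.006 0 0; 0 -0.009 0 0; 0 -0.012 0 0; 0 -0.014 0 0; 0 -0.0155 0 0; 0 -0.0165 0 0; 0 -0.0175 0 0; 0 -0.018 0 0")

```text
time_s: 7.9
ee_pos: [460.2, 187.9, 38.5]
tcp_rot: [180.0, -0.0, -4.1]
ft_force: [-1.6, -1.2, 8.9]
grip_width: 0.3
```

```bash
python3 - <<'E'
from h import *
from rig import bot
s=bot.read_state();print(s["time_s"],s["ee_pos"],s["tcp_rot"],s["ft_force"])
im=optics.read_camera("scene")[:,:,::-1];cv2.imwrite("pics/scene6.png",im)
cv2.imwrite("pics/s6z.png",cv2.resize(im[255:305,230:300],None,fx=11,fy=11,interpolation=cv2.INTER_CUBIC))
E
```

```text
7.9 [460.15396031 187.878061    38.46698212] [ 1.79997637e+02 -4.32099326e-02 -4.06804203e+00] [-1.61433819 -1.20850017  8.94065467]
```

View pics/s6z.png

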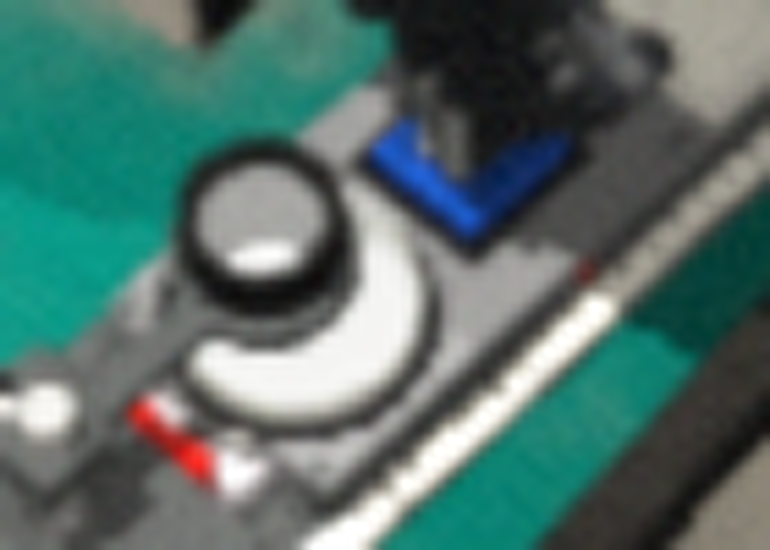

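Call:
step_arm(motion="0 -0.001 0 0; 0 -0.002 0 0; 0 -0.003 0 0; 0 -0.004 0 0; 0 -0.005 0 0; 0 -0.006 0 0; 0 -0.006 0 0")

```text
time_s: 8.65
ee_pos: [460.6, 193.9, 38.5]
tcp_rot: [-180.0, -0.0, -4.1]
ft_force: [-2.2, 0.2, 8.9]
grip_width: 0.1
```

Call:
step_arm(motion="0 -0.0007 0 0; 0 -0.0014 0 0; 0 -0.002 0 0; 0 -0.002 0 0")

```text
time_s: 9.05
ee_pos: [460.8, 195.9, 38.5]
tcp_rot: [-180.0, -0.0, -4.1]
ft_force: [-2.0, -0.7, 8.9]
grip_width: 0.1
```

```bash
python3 - <<'E'
from h import *
from rig import bot
s=bot.read_state();print(s["time_s"],s["ee_pos"],s["tcp_rot"],s["ft_force"])
im=optics.read_camera("scene")[:,:,::-1];cv2.imwrite("pics/scene7.png",im)
cv2.imwrite("pics/s7z.png",cv2.resize(im[255:305,230:300],None,fx=11,fy=11,interpolation=cv2.INTER_CUBIC))
E
```

```text
9.05 [460.77698496 195.92427485  38.50790177] [-1.79991419e+02 -4.77087264e-02 -4.06729187e+00] [-2.0033874  -0.67443833  8.94491902]
```

View pics/s7z.png

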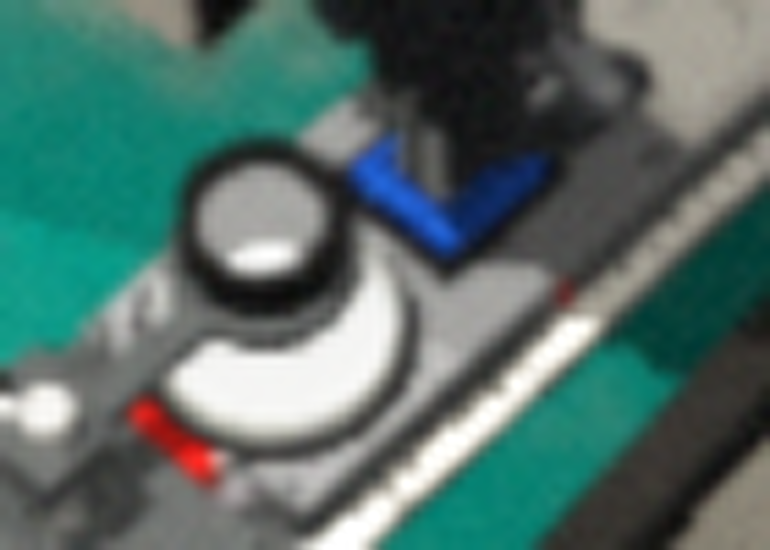

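Call:
step_arm(motion="0 -0.0005 0 0; 0 -0.001 0 0; 0 -0.0015 0 0; 0 -0.0015 0 0")

```text
time_s: 9.5
ee_pos: [460.9, 197.4, 38.5]
tcp_rot: [-180.0, -0.0, -4.1]
ft_force: [-1.5, -1.2, 8.6]
grip_width: -0.2
```

Call:
step_arm(motion="0 -0.0005 0 0; 0 -0.001 0 0; 0 -0.0015 0 0; 0 -0.0015 0 0")

```text
time_s: 9.9
ee_pos: [460.8, 197.7, 38.3]
tcp_rot: [179.9, -0.0, -4.1]
ft_force: [-0.4, -6.0, 7.7]
grip_width: 0.2
```

```bash
python3 - <<'E'
from h import *
from rig import bot
s=bot.read_state();print(s["time_s"],s["ee_pos"],s["tcp_rot"],s["ft_force"])
im=optics.read_camera("scene")[:,:,::-1];cv2.imwrite("pics/scene8.png",im)
cv2.imwrite("pics/s8z.png",cv2.resize(im[255:305,230:300],None,fx=11,fy=11,interpolation=cv2.INTER_CUBIC))
print(bot.read_state()["ft_force"])
E
```

```text
9.9 [460.83214327 197.71881092  38.34938762] [ 1.79859604e+02 -4.32200112e-02 -4.10698848e+00] [-0.42282719 -5.96598748  7.69474752]
[-1.48103862 -7.02018939  9.2200372 ]
```

View pics/s8z.png

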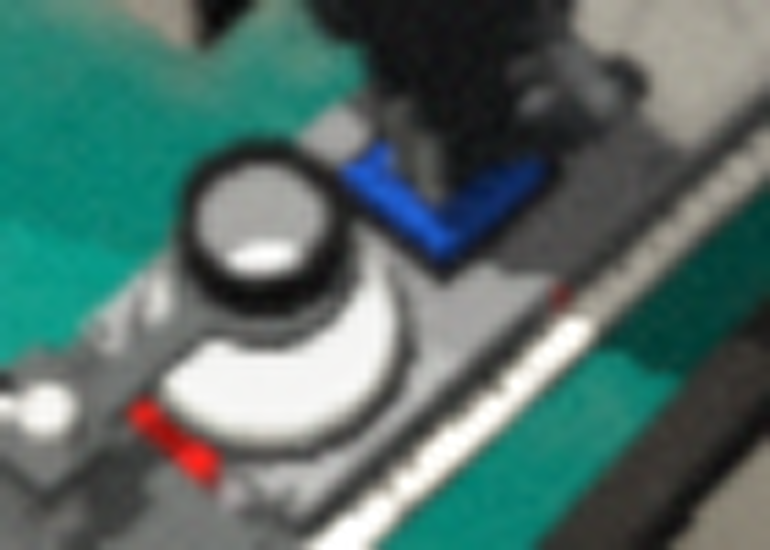

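Call:
step_arm(motion="0 -0.0015 -0.001 0; 0 -0.0015 -0.002 0; 0 -0.0015 -0.003 0; 0 -0.0015 -0.004 0; 0 -0.001 -0.005 0; 0 -0.0005 -0.006 0; 0 0 -0.009 0; 0 0 -0.014 0; 0 0 -0.022 0; 0 0 -0.03 0")

```text
time_s: 10.95
ee_pos: [460.7, 198.9, 68.8]
tcp_rot: [-180.0, -0.0, -4.1]
ft_force: [0.7, 0.6, 0.3]
grip_width: 0.0
```

Call:
step_arm(motion="0 0 -0.02 0; 0 0 -0.05 0; 0 0 -0.08 0; 0 0 -0.105 0; 0 0 -0.12 0; 0 0 -0.12 0")

```text
time_s: 11.55
ee_pos: [462.0, 199.3, 190.7]
tcp_rot: [-179.9, -0.2, -4.1]
ft_force: [0.2, 0.2, -0.2]
grip_width: -0.3
```

```bash
python3 - <<'E'
from h import *
from rig import bot
s=bot.read_state();print(s["time_s"],s["ee_pos"],s["ft_force"])
im=optics.read_camera("scene")[:,:,::-1];cv2.imwrite("pics/scene9.png",im)
cv2.imwrite("pics/s9z.png",cv2.resize(im[235:305,230:320],None,fx=8,fy=8,interpolation=cv2.INTER_CUBIC))
E
```

```text
11.55 [462.04798355 199.25737904 190.68122763] [ 0.16172031  0.21966586 -0.24313915]
```

View pics/s9z.png

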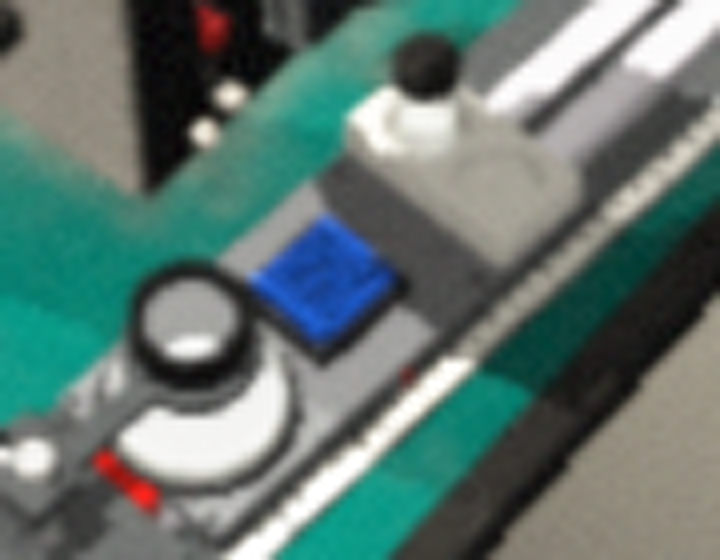

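```bash
python3 -c "
from rig import finish_job
print(finish_job())"
```

```text
the job is handed in; nothing more can be done
None
```

The slider is up against the red stop with the pad released, and I have handed the job in; no verdict was reported. I used the closed fingertips on the pad only, and the clock stood at about 11.6 s.

- **Press:** I held the pad about 3.5 mm down at about 9 N.
- **Push:** I moved the slider about 118 mm along the rail, slowing to 5 mm/s for the last few millimetres. It met the stop at about 6 to 7 N.
- **Release:** I lifted straight up. In the first rows of the lift I commanded 1.5 mm more forward than I intended, so the push on the stop may have risen a little. I did not measure that peak; I expect it stayed around 15 N.

**Last checks:**
- The last picture shows the slider touching the red stop and the pad up. The dish looks in place, though the loupe hides part of it, and the vial stands upright.
- The mark on the slider did not shift between contact and after the lift.
- The hand is clear at 190 mm height, with the measured force close to zero.

**Disagreement:** the two cameras placed the pad 7 mm apart in x. I settled it by comparing the fingertips with the pad in the scene view before pressing.

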